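# Close a watch back in the screw press

## Task

A watch lies face down in the small bench press with its snap back still standing proud. Press the back home: with one fingertip against a spoke of the press's handwheel, push the wheel round clockwise (seen from above) until it comes up firmly against its stop, then push it back the other way about half a turn, so that the upper die stands well clear and the watch could be taken out. Only push: do not grip or force the wheel, leave the watch lying in the press, and do not disturb the other things on the bench.

Things in the scene. Friction and masses are not known exactly. Their poses are not given: they have to be found in the camera images.
- press: Grey bench watch-case press, fixed; place and yaw vary. Base 130 (x) by 170 mm (y), 22 high. Two steel pillars at y = +/-62 mm carry a crosshead (46 by 160 mm); its top is at 148 mm, a brass boss and nuts on it reach 158 mm. A vertical screw spindle carries the handwheel on top and a white nylon die below. Origin: on the spindle axis, at the bench surface, z up.
- wheel (a joint): Turning of the handwheel about the vertical spindle, rad: 0 = fully up, grows clockwise seen from above; wheel and die then go down 2.55 mm per rad. Starts at 0.8 to 3.1. At 5.50 a collar on the spindle meets the crosshead: a solid stop, set so that this watch's back is then fully home. Stiff (0.1 N m: 2 to 3 N at 45 mm from the axis, slightly more as the back goes in); stays where left.
- wheel_hub (a point): Centre of the handwheel, on the spindle axis at the spokes' centre line: 210 mm above the bench at wheel angle 0, 196 mm at the stop. Hub 36 mm across, its top 21 mm above this point. Three level round steel spokes, 10 mm thick, 120 degrees apart, each with a black ball 22 mm across on its end, 80 mm from the axis. Nothing else stands as high as the wheel; the boss is at least 38 mm below it.
- ball1 (a point): Centre of the ball on the first spoke, 80 mm from the axis; the spoke runs straight from the hub to it.
- ball2 (a point): Centre of the ball on the second spoke, 120 degrees counter-clockwise (from above) from the first.
- ball3 (a point): Centre of the ball on the third spoke, 240 degrees counter-clockwise from the first.
- die_face (a point): Centre of the flat underside of the upper die, 42 mm across; it comes down on the watch's back.
- back (a joint): Closing of the watch's round steel snap back (36 mm across), m: 0 = standing 2.5 mm proud, 0.0025 = fully home. It stays where it is pressed to and needs about 8 N, from the press.
- watch_center (a point): Centre of the loose steel watch (41 mm across, lugs and a crown), lying face down, back up, in the shallow recess of the lower white nylon die between the pillars, on the press's axis; this point is 6 mm above its underside. It stays there.
- die_tall: Loose spare nylon die, 34 mm across, 36 mm high, beside the press at its +y side; origin under its centre. To be left alone.
- die_wide: Loose spare nylon die, 48 mm across, 18 mm high, beside the press at its -y side; origin under its centre. To be left alone.
- screwdriver: Small steel screwdriver, 130 mm long, lying in front of the press. To be left alone.
- hammer: Hammer with a wooden handle, 240 mm long, lying to the left. To be left alone.
- pen: Black marker pen, 140 mm long, lying at the far left. To be left alone.
- caliper: Steel caliper with a dark display, 225 mm long, lying on a dark steel plate to the right. To be left alone.
- parts_pot: Open aluminium pot, 64 mm across, 35 mm high, at the far right. To be left alone.

How it is judged:
On the way, in this order (a step that is already met when the one before it is completed fails the run):
1. the press has pushed the watch's back home (to within 0.5 mm) (value of joint back above 0.002 m and value of joint wheel above 5.2 rad), for 0.1 s.
2. the wheel has been backed off by at least 1.9 rad from its stop (value of joint wheel below 3.6 rad), for 0.1 s.
At the end, for the whole second after the job is handed in: The watch's back is home to within 0.5 mm, the wheel is at rest and backed off from its stop by at least 1.9 rad (upper die nearly 5 mm or more above the back), and the watch lies level where it was, within 4 mm (value of joint back above 0.002 m and value of joint wheel below 3.6 rad and velocity of joint wheel between -0.05 and 0.05 rad/s and distance of watch_center from where it was at the start of the episode below 0.004 m and angle between watch_center's own z axis and vertical below 0.1 rad); the robot touches nothing.
It fails at once if the wheel is gripped or forced: the fingers bear on the press with over 40 N (contact force between the fingers and press above 40 N).
It fails at once if the watch is lifted or shifted by more than 6 mm (distance of watch_center from where it was at the start of the episode above 0.006 m).
It fails at once if another thing on the bench is moved by more than 25 mm (distance of any of die_tall, die_wide, screwdriver, hammer, pen, caliper, parts_pot from where it was at the start of the episode above 0.025 m).
It also fails if it takes over 64 s, if anything falls off the work surface, if the arm or the gripper's body presses on something with over 40 N, if the wrist force passes 120 N, or if a joint passes its speed limit or range.

## Robot

A 6-joint arm with a two-finger parallel gripper is mounted at the origin on the work surface. World frame = base frame: x ahead of the robot, y to its left, z up, the work surface at z = 0. Lengths are in m, angles in rad, forces in N, time in s.
With the tool pointing down it reaches from about 0.25 to 0.775 m from the base axis. Payload 4 kg.
Tool frame: the origin (TCP) lies midway between the tips of the shut fingers; the grasp point (between the pads) lies 19 mm behind it; x points along the fingers, y is the direction in which the jaws open and shut, and the axes are right-handed (so a half turn about x gives the same grasp; the last joint's range is limited). The gripper opens to 94 mm and grips with 3 to 60 N. Pads are 16 mm wide; open, the fingers measure 119 mm over their backs; the gripper's body (75 mm by 177 mm) begins 78 mm behind the grasp point.
Start: joints at [1.026, 0.087, 1.371, -0, 1.684, -0.103], TCP at [0.235, 0.497, 0.206] pointing down, gripper open.
Joint ranges: [-3.1, 3.1], [-0.76, 2.03], [0.27, 2.55], [-1.08, 4.22], [0.17, 2.65], [-2.57, 2.57]. Speed limits (rad/s): [2.79, 2.79, 3.14, 3.14, 3.14, 3.14].

## Interface

Orientations are given as a rotation vector (axis times angle).
In Python, from station import robot, solver, eyes, spotter gives the robot as it stands. Calls block until the motion is done:
- robot.goto(position, orientation): joint-space move of the TCP to a pose.
- robot.move_linear(position, rotation=None, max_speed=0.15, contact_N=None): straight line of the TCP; rotation=None keeps the orientation; max_speed is the mean speed in m/s. With contact_N (N) it stops when the force on the tool has changed by that much, and returns True; else False.
- robot.move_j(angles): joint-space move.
- robot.gripper_to(opening, strength=None): finger opening in m; strength is the grip in N (None keeps the last); returns when the fingers have stopped.
- robot.sleep(seconds).
- solver.inverse_kinematics(position, orientation): joint angles nearest the present ones, or None.
- robot.state(): the state.
- eyes.read_camera(name): name is "side" or "top" or "wrist"; returns a dict with "pixels" (400x640x3 uint8, red, green, blue), "K" (3x3 intrinsics, pixels), "xyz" and "attitude" of the camera in the world; the wrist camera has in their place "mount" (4x4, takes a point from camera to tool coordinates, whose origin is the TCP and whose axes are the tool frame's). Camera axes: x right, y down, z forward; pixel columns grow to the right and rows downward; lengths in m; the calibration is good to about 2 mm. A picture is of the moment at which its call begins: read the wrist's pose just before it. There is no depth.
A pose or a line that the arm cannot do raises robot.PlanningError and nothing moves.
- robot.finish_job(): hands the job in, once; it reports no verdict.
Trained networks look in the newest picture that a camera, given by its name, has taken for a name from the list of things; names that differ only in an ending like _2 or _b are one class to them, and where a whole thing is asked for, a point or a joint stands for the part that bears it (a point fixed in the world has none). Each returns a list of dicts, best first, with "confidence" (0 to 1); they miss things now and then, are a little off and sometimes report something else, mostly with a low value. They report only what shows in the picture. A call takes as long as a camera call.
- spotter.spot_in(thing, camera): "uv" ([column, row] in pixels, amid what is visible of it).
- spotter.outline_of(thing, camera): "mask" (400x640 bool, what is visible of it) and "uv" ([column, row] in pixels, amid what is visible of it).
- spotter.mark_of(thing, camera): "uv" ([column, row] in pixels: a listed point, or the origin of a listed thing).
The state is a dict: "clock": time; "q": joint angles; "joint_velocities": joint speeds; "tau": joint torques, N m; "eef_pos": TCP position; "ee_rot": TCP orientation; "contact_force": force on the tool from outside, world axes, zero at the start; "ft_torque": the same for the moment, N m; "gripper_width": finger opening in m.
Only numpy, scipy, OpenCV 4.12 (cv2) and the standard library are available. Lean on these libraries where they do the work, as an engineer would, in place of code of your own. Each camera call takes 0.05 s, during which the arm holds its last target. There are 200 camera calls.

## Working session

There is one attempt and no reset: what is moved stays moved. The work goes in short steps, each a Python script; the robot and the scene stay as the last script left them, time stands still between calls to the robot, and variables do not carry over. Pictures are saved under pics/ and viewed, about 8 in all and at most 12, crops included, and the job is handed in when it is done.

```bash
mkdir -p pics; cat > h.py <<'E'
import numpy as np, cv2
from scipy.spatial.transform import Rotation as R
from station import robot, solver, eyes, spotter
def cam(n):
    s=robot.state(); c=eyes.read_camera(n); K=np.array(c["K"])
    if "mount" in c:
        T=np.eye(4);T[:3,:3]=R.from_rotvec(s["ee_rot"]).as_matrix();T[:3,3]=s["eef_pos"]; T=T@np.array(c["mount"])
        return c["pixels"],K,T[:3,3],T[:3,:3]
    a=np.array(c["attitude"])
    M=a if a.shape==(3,3) else R.from_rotvec(a).as_matrix() if a.size==3 else None
    return c["pixels"],K,np.array(c["xyz"]),M
def ray(uv,K,M):
    d=M@np.linalg.solve(K,[uv[0],uv[1],1.]); return d/np.linalg.norm(d)
def onz(uv,K,p,M,z):
    d=ray(uv,K,M); return p+d*(z-p[2])/d[2]
def tri(obs): # [(p,d)]
    A=sum(np.eye(3)-np.outer(d,d) for p,d in obs); b=sum((np.eye(3)-np.outer(d,d))@p for p,d in obs)
    return np.linalg.solve(A,b)
E
python3 - <<'E'
from h import *
s=robot.state(); print(s)
obs={}
for n in ["top","side"]:
    px,K,p,M=cam(n); cv2.imwrite(f"pics/{n}0.png",px[:,:,::-1]); print(n,p,M.tolist() if M is not None else eyes.read_camera(n)["attitude"])
    for t in ["wheel_hub","ball1","ball2","ball3","press","watch_center"]:
        r=spotter.mark_of(t,n)[:3]
        print(t,[(np.round(x["uv"],1),round(x["confidence"],2),np.round(onz(x["uv"],K,p,M,.205),3)) for x in r])
        if r: obs.setdefault(t,[]).append((p,ray(r[0]["uv"],K,M)))
for t,o in obs.items():
    if len(o)>1: print(t,tri(o))
E
```

```text
{'clock': 0.0, 'q': array([ 1.02591079e+00,  8.79608400e-02,  1.37222338e+00, -2.71412796e-05,
        1.68357868e+00, -1.03133348e-01]), 'joint_velocities': array([ 0.00184102, -0.00048902,  0.00033625,  0.00174457, -0.00034057,
        0.00158612]), 'tau': array([-9.49147261e-05, -3.40203524e+01, -3.02418852e+01,  7.18273013e-02,
        3.33890808e-02, -1.61537514e-04]), 'eef_pos': array([0.23488936, 0.4967292 , 0.20431664]), 'ee_rot': array([ 0.34484049,  1.54355795, -0.34810762]), 'contact_force': array([-0.06261493,  0.37467667,  0.35345586]), 'ft_torque': array([-0.01520174, -0.00182605, -0.01938113]), 'gripper_width': 0.09382091219745321}
top [ 0.47751898 -0.00759582  1.30410779] [[-0.025689316921033083, -0.9962566037048274, 0.08253992107249397], [-0.9995345827360295, 0.026956998532951044, 0.014280691328019735], [-0.01645226157227104, -0.0821346443628831, -0.9964854355606712]]
wheel_hub [(array([332.7, 199.1]), 0.59, array([ 0.572, -0.029,  0.205]))]
ball1 [(array([304.8, 189.9]), 0.96, array([0.596, 0.039, 0.205])), (array([361.1, 185.8]), 0.67, array([ 0.602, -0.099,  0.205
[... 1119 characters left out ...]
0.205])), (array([354.9, 187.2]), 0.63, array([ 0.486, -0.028,  0.205])), (array([303.3, 191.2]), 0.61, array([0.605, 0.041, 0.205]))]
ball3 [(array([320.3, 169.2]), 0.79, array([ 0.612, -0.099,  0.205])), (array([354.9, 187.2]), 0.63, array([ 0.486, -0.028,  0.205])), (array([303.3, 191.2]), 0.61, array([0.605, 0.041, 0.205]))]
press [(array([325.8, 243.2]), 0.88, array([0.468, 0.24 , 0.205]))]
watch_center [(array([328.8, 232.6]), 0.48, array([0.476, 0.199, 0.205]))]
wheel_hub [ 0.56820397 -0.02967088  0.2094182 ]
ball1 [0.57574061 0.03168862 0.27086927]
ball2 [0.57574061 0.03168862 0.27086927]
ball3 [0.57574061 0.03168862 0.27086927]
press [ 5.70982079e-01 -3.20891091e-02  3.12005029e-04]
```

```bash
python3 - <<'E'
from h import *
robot.gripper_to(0.0)
s=robot.state(); print(s["gripper_width"], R.from_rotvec(s["ee_rot"]).as_matrix().round(2).tolist(), np.round(eyes.read_camera("wrist")["mount"],3).tolist())
# tool down, jaws along world y
Rd=np.array([[0,0,1],[0,1,0],[-1,0,0]],float)   # columns: toolx=-z, tooly=y, toolz=x
rv=R.from_matrix(Rd).as_rotvec()
robot.goto([0.50,-0.03,0.38],rv)
px,K,p,M=cam("wrist"); print("campos",p,M[:,2]); cv2.imwrite("pics/w0.png",px[:,:,::-1])
for t in ["wheel_hub","ball1"]:
    for x in spotter.mark_of(t,"wrist")[:4]: print(t,np.round(x["uv"],1),round(x["confidence"],2),onz(x["uv"],K,p,M,.205).round(4))
a=cv2.imread("pics/top0.png"); b=cv2.imread("pics/w0.png"); cv2.imwrite("pics/v1.png",np.vstack([a[80:300,150:550],b[:, :][::2,::2][:, :].repeat(1,0) if 0 else cv2.resize(b,(400,250))]))
E
```

```text
0.00035526668925619717 [[-0.0, 0.43, 0.9], [-0.0, 0.9, -0.43], [-1.0, -0.0, -0.0]] [[-0.0, -0.267, 0.964, -0.178], [1.0, -0.001, 0.0, 0.0], [0.001, 0.964, 0.267, -0.078], [0.0, 0.0, 0.0, 1.0]]
campos [ 0.42175678 -0.02902627  0.55815224] [ 2.66712034e-01  5.75783561e-04 -9.63776094e-01]
wheel_hub [314. 234.] 0.83 [ 0.5651 -0.0334  0.205 ]
wheel_hub [368.3 257.2] 0.27 [0.6    0.0427 0.205 ]
ball1 [269.  260.2] 0.62 [ 0.6046 -0.0968  0.205 ]
ball1 [316.  175.5] 0.57 [ 0.4841 -0.0306  0.205 ]
ball1 [368.7 259. ] 0.56 [0.6027 0.0434 0.205 ]
```

View pics/v1.png

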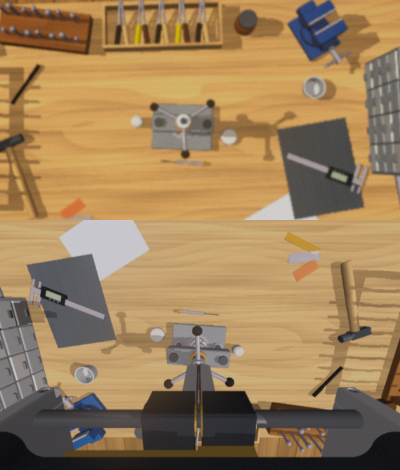

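```bash
cat >> h.py <<'E'
Rd=np.array([[0,0,1],[0,1,0],[-1,0,0]],float); rv=R.from_matrix(Rd).as_rotvec()
H=np.array([.565,-.030]); Z=.185
def P(deg,r=.045,z=Z): a=np.radians(deg); return [H[0]+r*np.cos(a),H[1]+r*np.sin(a),z]
def ang(): e=robot.state()["eef_pos"]-np.r_[H,0]; return np.degrees(np.arctan2(e[1],e[0])),np.hypot(e[0],e[1])
E
python3 - <<'E'
from h import *
robot.goto(P(121,z=.30),rv)
print("down hit",robot.move_linear(P(121),max_speed=.1,contact_N=8))
d=121; 
while d>121-335:
    d-=12
    hit=robot.move_linear(P(d),max_speed=.05,contact_N=12)
    s=robot.state(); a,r=ang(); t=np.radians(a); F=s["contact_force"]
    print(d,hit,round(s["clock"],1),"ang %.1f r %.4f"%(a,r),"Ftan %.1f Frad %.1f Fz %.1f"%(-F[0]*np.sin(t)+F[1]*np.cos(t),F[0]*np.cos(t)+F[1]*np.sin(t),F[2]))
    if hit: break
E
```

```text
down hit False
109 False 6.6 ang 108.5 r 0.0451 Ftan 0.4 Frad -0.2 Fz -0.5
97 False 7.0 ang 96.7 r 0.0450 Ftan -0.2 Frad -0.2 Fz -0.7
85 False 7.3 ang 84.7 r 0.0450 Ftan -0.5 Frad -0.2 Fz -0.3
73 False 7.7 ang 72.7 r 0.0450 Ftan 0.1 Frad 0.1 Fz -0.9
61 False 8.0 ang 60.0 r 0.0453 Ftan 0.9 Frad 1.0 Fz -1.6
49 False 8.3 ang 47.9 r 0.0452 Ftan 1.0 Frad -0.3 Fz -0.2
37 False 8.7 ang 35.9 r 0.0452 Ftan 0.7 Frad 0.2 Fz 0.6
25 False 9.0 ang 23.9 r 0.0452 Ftan -0.5 Frad -0.8 Fz -0.5
13 False 9.4 ang 12.4 r 0.0451 Ftan 1.1 Frad 0.1 Fz -1.7
1 False 9.7 ang 0.4 r 0.0454 Ftan 2.0 Frad -0.0 Fz -0.5
-11 False 10.1 ang -11.7 r 0.0453 Ftan 1.2 Frad 0.0 Fz -0.1
-23 False 10.4 ang -23.9 r 0.0454 Ftan 0.9 Frad -0.3 Fz -0.8
-35 False 10.7 ang -36.0 r 0.0453 Ftan 0.8 Frad 0.7 Fz -0.4
-47 False 11.1 ang -47.3 r 0.0451 Ftan 2.7 Frad 0.0 Fz -1.2
-59 False 11.4 ang -55.8 r 0.0447 Ftan 8.6 Frad -1.1 Fz -2.7
-71 True 11.6 ang -55.2 r 0.0445 Ftan 6.1 Frad 1.7 Fz 0.1
```

```bash
python3 - <<'E'
from h import *
for k in range(2):
    a,_=ang(); hit=robot.move_linear(P(a-30),max_speed=.03,contact_N=18); s=robot.state(); print(hit,ang(),s["contact_force"].round(1),s["clock"])
ims=[]
for n in ["side","top","wrist"]:
    px,K,p,M=cam(n)
    for x in spotter.mark_of("ball1",n)[:4]:
        q=onz(x["uv"],K,p,M,.196); print(n,x["uv"],round(x["confidence"],2),q.round(3),np.degrees(np.arctan2(q[1]-H[1],q[0]-H[0])).round(1),np.hypot(*(q[:2]-H)).round(3))
    u=spotter.mark_of("watch_center",n); print(u[:1])
    if n!="wrist": ims.append(cv2.resize(px[110:290,230:430],(400,360),interpolation=cv2.INTER_CUBIC)[:,:,::-1])
cv2.imwrite("pics/v2.png",np.hstack(ims))
E
```

```text
True (np.float64(-55.000024578805615), np.float64(0.04439754565907839)) [ 6.   1.5 -1.5] 12.0417
True (np.float64(-54.749851255537834), np.float64(0.044404599841227445)) [ 7.7  1.  -0.8] 12.45
side [346.7, 193.2] 0.88 [ 0.501 -0.005  0.196] 158.3 0.069
side [328.5, 175.2] 0.73 [ 0.583 -0.088  0.196] -72.8 0.061
side [301.4, 190.8] 0.7 [0.618 0.026 0.196] 46.5 0.077
[{'uv': [327.0, 231.7], 'confidence': 0.38}]
top [311.7, 179.1] 0.51 [0.623 0.022 0.196] 41.4 0.078
[]
wrist [447.0, 292.2] 0.93 [0.625 0.027 0.196] 43.2 0.083
wrist [253.0, 237.5] 0.88 [ 0.582 -0.108  0.196] -77.3 0.08
wrist [428.9, 90.9] 0.8 [ 0.493 -0.005  0.196] 161.1 0.076
[]
```

View pics/v2.png

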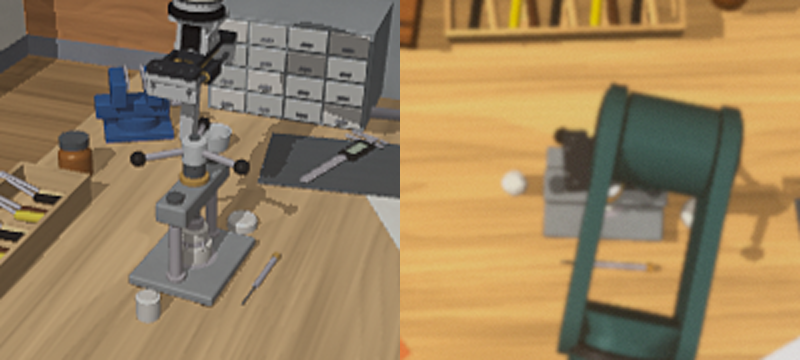

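```bash
python3 - <<'E'
from h import *
d=-55
while d<203:
    d=min(d+12,203)
    hit=robot.move_linear(P(d),max_speed=.05,contact_N=12)
    s=robot.state(); a,r=ang(); t=np.radians(a); F=s["contact_force"]
    print(d,hit,round(s["clock"],1),"ang %.1f r %.4f"%(a,r),"Ftan %.1f"%(-F[0]*np.sin(t)+F[1]*np.cos(t)))
    if hit: break
else:
    for e in (190,178,165): print(robot.move_linear(P(e),max_speed=.05,contact_N=8))
    print(robot.move_linear(P(165,z=.34),max_speed=.1,contact_N=8))
    robot.goto([.40,.25,.40],rv)
    ims=[]
    for n in ["side","top"]:
        px,K,p,M=cam(n)
        for x in spotter.mark_of("ball1",n)[:4]:
            q=onz(x["uv"],K,p,M,.203); print(n,x["uv"],round(x["confidence"],2),q.round(3),np.degrees(np.arctan2(q[1]-H[1],q[0]-H[0])).round(1))
        print(spotter.mark_of("watch_center",n)[:1])
        ims.append(cv2.resize(px[110:290,230:430],(400,360),interpolation=cv2.INTER_CUBIC)[:,:,::-1])
    cv2.imwrite("pics/v3.png",np.hstack(ims)); print(robot.state()["clock"],robot.state()["contact_force"])
E
```

```text
-43 False 13.3 ang -43.6 r 0.0448 Ftan -0.6
-31 False 13.6 ang -30.7 r 0.0449 Ftan -0.1
-19 False 13.9 ang -18.5 r 0.0449 Ftan -0.5
-7 False 14.3 ang -6.5 r 0.0450 Ftan 0.2
5 False 14.6 ang 5.4 r 0.0450 Ftan 1.0
17 False 15.0 ang 17.4 r 0.0450 Ftan -0.5
29 False 15.3 ang 29.0 r 0.0451 Ftan -1.5
41 False 15.7 ang 41.3 r 0.0452 Ftan -2.0
53 False 16.0 ang 53.8 r 0.0454 Ftan -1.4
65 False 16.3 ang 66.1 r 0.0454 Ftan -1.1
77 False 16.7 ang 77.0 r 0.0451 Ftan -3.3
89 False 17.0 ang 89.0 r 0.0454 Ftan -2.4
101 False 17.4 ang 101.3 r 0.0455 Ftan -1.8
113 False 17.7 ang 113.5 r 0.0454 Ftan -2.4
125 False 18.1 ang 125.7 r 0.0453 Ftan -1.5
137 False 18.4 ang 137.8 r 0.0453 Ftan -1.6
149 False 18.7 ang 150.0 r 0.0453 Ftan -1.3
161 False 19.1 ang 161.7 r 0.0452 Ftan -1.3
173 False 19.4 ang 173.4 r 0.0453 Ftan -1.7
185 False 19.8 ang -174.6 r 0.0454 Ftan -3.2
197 False 20.1 ang -162.5 r 0.0454 Ftan -1.7
203 False 20.4 ang -156.7 r 0.0453 Ftan -2.1
False
False
False
False
side [323.8, 197.3] 0.9 [0.545 0.049 0.203] 104.2
side [352.5, 176.9] 0.86 [ 0.512 -0.088  0.203] -132.3
side [302.1, 174.1] 0.78 [ 0.65  -0.055  0.203] -16.3
side [304.8, 266.9] 0.21 [0.479 0.328 0.203] 103.5
[{'uv': [327.7, 228.5], 'confidence': 0.64}]
top [303.6, 212.8] 0.71 [0.54  0.043 0.203] 108.8
top [355.2, 225.2] 0.64 [ 0.507 -0.082  0.203] -138.5
top [337.2, 169.4] 0.55 [ 0.645 -0.042  0.203] -8.5
[{'uv': [353.9, 224.0], 'confidence': 0.55}]
24.5417 [0.16956231 0.69834691 0.35122863]
```

View pics/v3.png

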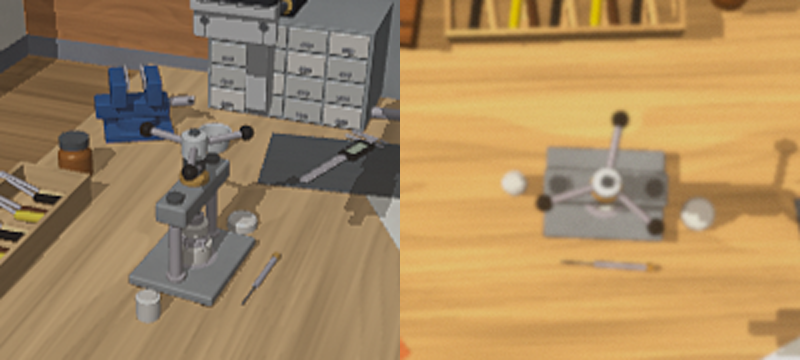

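```bash
python3 -c "
from h import *
robot.sleep(.3); print(robot.state()['clock']); robot.finish_job()"
```

```text
24.8417
the job is handed in; nothing more can be done
```

I pressed the watch back home and backed the wheel off, then handed the job in at about 25 s of the 64 s allowed. No verdict is reported, and the images don't show directly that the back is home.

- **Pressing home:** With the fingers shut, I pushed one spoke clockwise about 138° (2.4 rad) until the wheel came up hard. The push normally took about 1–3 N. At the stop the force jumped past 12 N, and two further pushes, each cut off at an 18 N rise, did not move it on. The turn implies a start near 3.1 rad, the top of the given range, so the stop fits 5.50 rad.
- **Backing off:** I pushed the next spoke the other way about 183° (3.2 rad), leaving the wheel near 2.3 rad, where the limit is 3.6. I then moved the finger clear and raised the arm off to the side.
- **Last checks:** The pictures show the wheel turned as intended, the watch still in the press, and the spare dies and screwdriver where they were. I judged the rest of the bench from the pictures only. The force reading was below 1 N.
- **Disagreements:** The side and top cameras differed by up to 8° on the spoke angles, well inside the margin. The top camera's watch detection (0.55 confidence) landed on one of the wheel balls, so I ignored it.

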